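Judge two print runs by their sample strips and sort the batches into a tote

ROBOT

A 6-joint arm with a two-finger parallel gripper is mounted at the origin on the work surface. World frame = base frame: x ahead of the robot, y to its left, z up, the work surface at z = 0. Lengths are in m, angles in rad, forces in N, time in s.
With the tool pointing down it reaches from about 0.35 to 0.875 m from the base axis. Payload 4.2 kg.
Tool frame: the origin (TCP) lies on the mounting face of the last link; the fingertips stand 182 mm ahead of it and the grasp point (between the pads) lies 164 mm ahead of it (ctrl.finger_overhang is the distance from the TCP to the fingertips, in m); z points along the fingers, y is the direction in which the jaws open and shut (so a half turn about z gives the same grasp; the last joint's range is limited). The gripper opens to 87 mm and grips with 3 to 60 N. Pads are 19 mm wide; open, the fingers measure 117 mm over their backs; the gripper's body (75 mm by 190 mm) begins 51 mm behind the grasp point.
Start: joints at [1.496, 0.385, 0.008, 0, -1.194, -0.259], TCP at [0.205, 0.59, 0.405] pointing down, gripper open.
Joint ranges: [-3.14, 3.14], [-1.21, 2.06], [-1.07, 1.41], [-3.16, 2.05], [-2.99, -0.16], [-3.1, 3.1]. Speed limits (rad/s): [2.79, 2.79, 3.14, 3.14, 3.14, 3.14].

INTERFACE

Orientations are given as a unit quaternion [x, y, z, w].
In Python, from cell import ctrl gives the robot as it stands.
- The arm moves only by the shell command python3 -m creep 'ROWS'. ROWS is JSON, one flat list of numbers, 5 for each row, row after row: the shift along the world's x, y, z in m, then the turn about the world's z in rad, then the gripper command: -1 is fully open, 1 is shut, values between are in proportion. A call has 1 to 12 rows; each row is the pose to reach, as a shift and turn from the pose commanded when the call began; what a row does not reach only later rows make up. A row lasts 1/12 s, in which the tool goes at most 41.7 mm and 7.16 degrees, less where a joint would pass 70% of its speed; a pose out of reach is approached as far as the arm can. A call with a gripper value outside its range is refused whole. The fingers move at their own pace and stop on an object; the grip force is fixed at half the most. Time passes only in rows, so rows that repeat a pose let the fingers close. It gives the time, the measured TCP pose, the force and the opening at its end, in the units of the state.
- ctrl.read_state(): the state, without advancing time (a new reading comes with each control period).
- ctrl.snapshot(name): name is "side" or "top"; returns a dict with "pixels" (400x640x3 uint8, red, green, blue), "mtx" (3x3 intrinsics, pixels), "world_to_cam" (4x4, takes a point from world to camera coordinates). Camera axes: x right, y down, z forward; pixel columns grow to the right and rows downward; lengths in m; the calibration is good to about 2 mm. A picture is of the moment at which its call begins. There is no depth.
- ctrl.job_done(): hands the job in, once; it reports no verdict.
The state is a dict: "time_s": time; "q": joint angles; "dq": joint speeds; "joint_efforts": joint torques, N m; "position": TCP position; "eef_rot": TCP orientation; "ft_force": force on the tool from outside, world axes, zero at the start; "ft_torque": the same for the moment, N m; "width": finger opening in m.
Only numpy, scipy, OpenCV 4.12 (cv2) and the standard library are available. Lean on these libraries where they do the work, as an engineer would, in place of code of your own. Each camera call takes 0.05 s, during which the arm holds its last target. There are 200 camera calls.

TASK

With all boxes still in the catch trays, press the free tip of each station's clamped sample strip down to its stop, to feel which strip is stiffer. Then press every box's lid fully home and collect all boxes upright onto the floor of the divided tote: those from the station with the stiffer strip in its left compartment (seen from the robot), those from the station with the softer strip in its right one. Leave the other things alone.

Things in the scene. Friction and masses are not known exactly. Their poses are not given: they have to be found in the camera images.
- station_a: Fixed aluminium station, base 280 (x) x 190 mm. Origin: underside centre, z up. Catch tray on the +y side: inner floor 270 x 110 mm, centred at y = +35 mm, 6 mm high; walls 5 mm, rim at z = 22 mm; boxes in a row along x, about 80 mm apart. Strip gauge along y = -65 mm: clamp tower 50 x 40 mm, 77 mm high, at x = 60 to 110 mm; stop post 36 x 40 mm, 40 mm high, at x = -35 mm.
- strip_a_tip (a point): Top face of the free tip of station_a's white sample strip (115 x 24 x 4 mm), 7 mm from its end, 108 mm from the clamp, 60 mm above the table; at x = -48, y = -65 mm in the station. Presses 15 mm down to a hard stop, springs back. Strips look alike; one takes about 4 N at the stop, the other about 10 N: feel which.
- plunger_a (a joint): Brass witness plunger (12 mm across) under the strip tip of station_a, in m: 0 fully up; the strip drives it down, and it stays down by friction. It reads 0.0145 to 0.016 once the strip has been pressed to its stop.
- box_a1: Finished box from the printer of station_a, starting in that station's tray (may be absent): grey printed box 60 (x) x 40 (y) x 50 (z) mm, 0.1 to 0.2 kg. Origin: centre of its underside, z up. Grip it across its 40 mm width.
- lid_a1 (a joint): How far the lid of box_a1 has been pushed in, in m: starts at 0 to 0.004, 0.008 is fully home. The lid is a white plate 54 x 32 x 6 mm, centred on the box; its top is 64 mm above the box's underside at 0, 56 mm when home. It takes about 4 N to slide straight down and stays where it is left.
- box_a2: Finished box from the printer of station_a, starting in that station's tray (may be absent): grey printed box 60 (x) x 40 (y) x 50 (z) mm, 0.1 to 0.2 kg. Origin: centre of its underside, z up. Grip it across its 40 mm width.
- lid_a2 (a joint): How far the lid of box_a2 has been pushed in, in m: starts at 0 to 0.004, 0.008 is fully home. The lid is a white plate 54 x 32 x 6 mm, centred on the box; its top is 64 mm above the box's underside at 0, 56 mm when home. It takes about 4 N to slide straight down and stays where it is left.
- box_a3: Finished box from the printer of station_a, starting in that station's tray (may be absent): grey printed box 60 (x) x 40 (y) x 50 (z) mm, 0.1 to 0.2 kg. Origin: centre of its underside, z up. Grip it across its 40 mm width.
- lid_a3 (a joint): How far the lid of box_a3 has been pushed in, in m: starts at 0 to 0.004, 0.008 is fully home. The lid is a white plate 54 x 32 x 6 mm, centred on the box; its top is 64 mm above the box's underside at 0, 56 mm when home. It takes about 4 N to slide straight down and stays where it is left.
- station_b: Fixed aluminium station, base 280 (x) x 190 mm. Origin: underside centre, z up. Catch tray on the +y side: inner floor 270 x 110 mm, centred at y = +35 mm, 6 mm high; walls 5 mm, rim at z = 22 mm; boxes in a row along x, about 80 mm apart. Strip gauge along y = -65 mm: clamp tower 50 x 40 mm, 77 mm high, at x = 60 to 110 mm; stop post 36 x 40 mm, 40 mm high, at x = -35 mm.
- strip_b_tip (a point): Top face of the free tip of station_b's white sample strip (115 x 24 x 4 mm), 7 mm from its end, 108 mm from the clamp, 60 mm above the table; at x = -48, y = -65 mm in the station. Presses 15 mm down to a hard stop, springs back. Strips look alike; one takes about 4 N at the stop, the other about 10 N: feel which.
- plunger_b (a joint): Brass witness plunger (12 mm across) under the strip tip of station_b, in m: 0 fully up; the strip drives it down, and it stays down by friction. It reads 0.0145 to 0.016 once the strip has been pressed to its stop.
- box_b1: Finished box from the printer of station_b, starting in that station's tray (may be absent): grey printed box 60 (x) x 40 (y) x 50 (z) mm, 0.1 to 0.2 kg. Origin: centre of its underside, z up. Grip it across its 40 mm width.
- lid_b1 (a joint): How far the lid of box_b1 has been pushed in, in m: starts at 0 to 0.004, 0.008 is fully home. The lid is a white plate 54 x 32 x 6 mm, centred on the box; its top is 64 mm above the box's underside at 0, 56 mm when home. It takes about 4 N to slide straight down and stays where it is left.
- box_b2: Finished box from the printer of station_b, starting in that station's tray (may be absent): grey printed box 60 (x) x 40 (y) x 50 (z) mm, 0.1 to 0.2 kg. Origin: centre of its underside, z up. Grip it across its 40 mm width.
- lid_b2 (a joint): How far the lid of box_b2 has been pushed in, in m: starts at 0 to 0.004, 0.008 is fully home. The lid is a white plate 54 x 32 x 6 mm, centred on the box; its top is 64 mm above the box's underside at 0, 56 mm when home. It takes about 4 N to slide straight down and stays where it is left.
- box_b3: Finished box from the printer of station_b, starting in that station's tray (may be absent): grey printed box 60 (x) x 40 (y) x 50 (z) mm, 0.1 to 0.2 kg. Origin: centre of its underside, z up. Grip it across its 40 mm width.
- lid_b3 (a joint): How far the lid of box_b3 has been pushed in, in m: starts at 0 to 0.004, 0.008 is fully home. The lid is a white plate 54 x 32 x 6 mm, centred on the box; its top is 64 mm above the box's underside at 0, 56 mm when home. It takes about 4 N to slide straight down and stays where it is left.
- tote: Open grey tote, 280 (x) x 240 (y) x 45 mm high, walls and floor 5 mm, fixed to the table, empty at the start. A 5 mm divider along x at y = 0, as high as the walls, parts it into a left compartment (centred at y = +59 mm) and a right one (y = -59 mm), each 270 x 112 mm inside. Origin: centre of its underside, z up; x away from the robot at yaw 0.
- spare_a: Spare piece of white strip, 24 x 60 x 4 mm, lying on the base plate of station_a in front of its strip gauge; a bystander, to be left alone.
- spare_b: Spare piece of white strip, 24 x 60 x 4 mm, lying on the base plate of station_b in front of its strip gauge; a bystander, to be left alone.
- scraper: Print scraper with a black handle, about 160 x 18 x 10 mm, lying on the table; a bystander, to be left alone.
- spool: White filament spool lying flat, 160 mm across, 60 mm high; a bystander, to be left alone.
- solvent: Bottle 60 mm across, 160 mm high; a bystander, to be left alone.
Not all that is in view belongs to the job. What is shaped like the box_a2 but blue, green or orange is not meant.

How it is judged:
By the outcome, as a careful person would: the job done as asked, in the order asked, and still so for the second after the job is handed in, with the robot touching nothing.
Of box_a1, box_a2, box_a3 only 2 to 3 are there at a start; the rules pass over those that are not, and their reading is None.
Of box_b1, box_b2, box_b3 only 2 to 3 are there at a start; the rules pass over those that are not, and their reading is None.
At some moment in a run one of box_a1, box_a2, box_a3, box_b1, box_b2, box_b3 may be knocked a few centimetres aside while the robot is not near it.
It also fails if it takes over 210 s, if anything falls off the work surface, if the arm or the gripper's body presses on something with over 40 N, if the wrist force passes 120 N, or if a joint passes its speed limit or range.

## Working session

There is one attempt and no reset: what is moved stays moved. The work goes in short steps, Python scripts to look and compute and a shell command to move; the robot and the scene stay as the last step left them, time stands still between calls to the robot, and variables do not carry over. Pictures are saved under pics/ and viewed, about 12 in all and at most 16, crops included, and the job is handed in when it is done.

```bash
ls; mkdir -p pics; cat > h.py <<'E'
import numpy as np, cv2
from cell import ctrl
def snap(n,f=None):
    s=ctrl.snapshot(n); im=np.asarray(s["pixels"])[:,:,::-1].copy()
    if f: cv2.imwrite("pics/"+f,im)
    return im,np.array(s["mtx"]),np.array(s["world_to_cam"])
def ray(uv,K,T,z):
    R,t=T[:3,:3],T[:3,3]; c=-R.T@t; d=R.T@np.linalg.solve(K,[uv[0],uv[1],1.])
    return c+d*(z-c[2])/d[2]
def proj(p,K,T):
    q=K@(T[:3,:3]@np.array(p,float)+T[:3,3]); return q[:2]/q[2]
E
python3 - <<'E'
from h import *
for n in("top","side"):
    im,K,T=snap(n,n+"0.png"); print(n,K.round(1).tolist(),T.round(3).tolist(), (-T[:3,:3].T@T[:3,3]).round(3))
print({k:np.round(v,3).tolist() for k,v in ctrl.read_state().items()})
E
```

```text
pics
top [[450.7, 0.0, 318.5], [0.0, 450.7, 201.5], [0.0, 0.0, 1.0]] [[0.016, -1.0, 0.015, 0.018], [-0.981, -0.019, -0.194, 0.534], [0.194, -0.011, -0.981, 1.392], [0.0, 0.0, 0.0, 1.0]] [0.253 0.044 1.469]
side [[433.7, 0.0, 318.9], [0.0, 433.7, 196.5], [0.0, 0.0, 1.0]] [[-0.999, -0.03, -0.02, 0.541], [-0.007, 0.699, -0.716, 0.053], [0.036, -0.715, -0.698, 1.418], [0.0, 0.0, 0.0, 1.0]] [0.49  0.993 1.039]
{'time_s': 0.1, 'q': [1.496, 0.386, 0.007, -0.0, -1.194, -0.259], 'dq': [-0.001, -0.001, 0.002, 0.002, -0.0, 0.0], 'joint_efforts': [-0.001, -39.169, 18.793, 4.232, 0.013, -0.0], 'position': [0.205, 0.59, 0.404], 'eef_rot': [0.986, -0.166, -0.0, 0.001], 'ft_force': [-0.425, 0.44, 0.336], 'ft_torque': [0.031, 0.006, -0.003], 'width': 0.087}
```

View pics/top0.png

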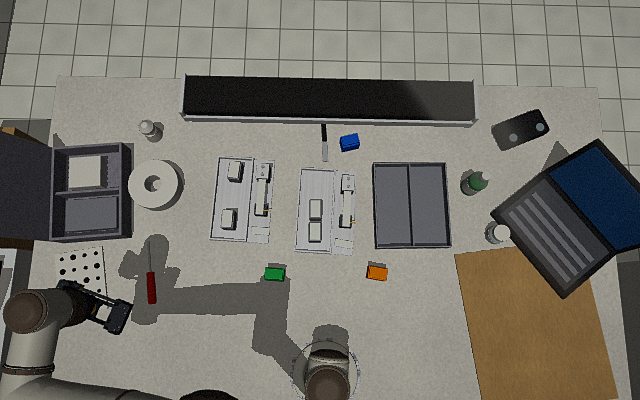

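View pics/side0.png

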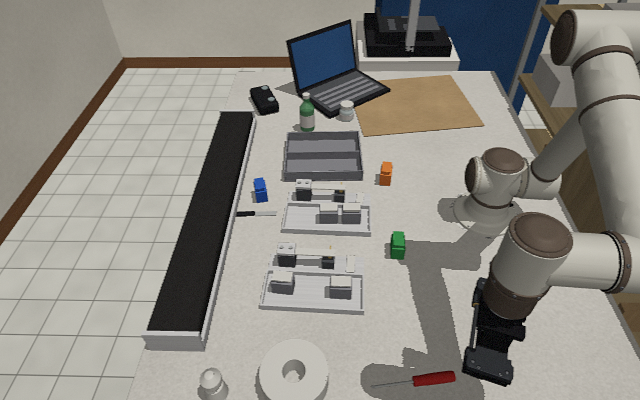

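Two stations (left at top-view (240,200), centre (325,210)), each with two grey boxes with white lids: left station (235,170), (229,218); centre station (316,207), (315,232). Look-alikes: blue (349,142), green (275,273) and orange (376,272) blocks; also white spares, not wanted. Close crop to check.

```bash
python3 - <<'E'
from h import *
im=cv2.imread("pics/top0.png"); c=cv2.resize(im[145:265,195:365],None,fx=4.5,fy=4.5,interpolation=cv2.INTER_CUBIC); cv2.imwrite("pics/c1.png",c)
im=cv2.imread("pics/side0.png"); c=cv2.resize(im[170:320,245:385],None,fx=4,fy=4,interpolation=cv2.INTER_CUBIC); cv2.imwrite("pics/c2.png",c)
E
```

```text
(no output)
```

View pics/c1.png

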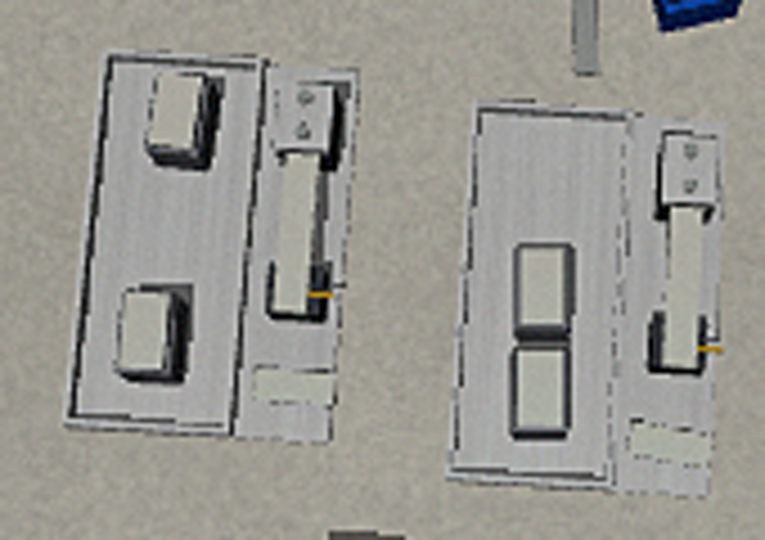

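View pics/c2.png

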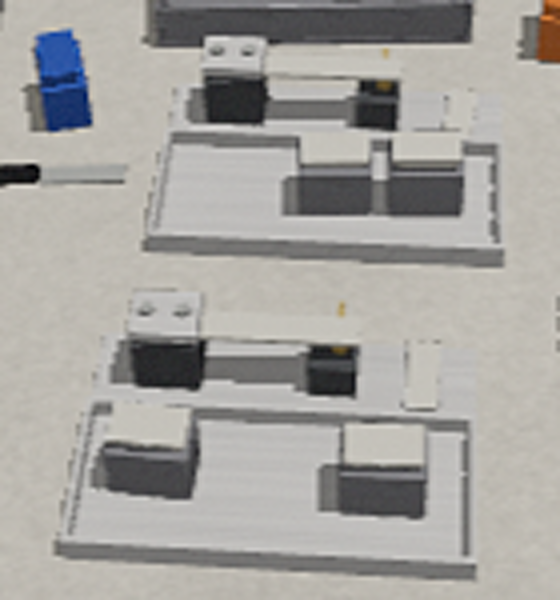

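```bash
cat >> h.py <<'E'
def fit(loc,wld):  # 2D rigid: world = R loc + t
    l,w=np.array(loc)[:,:2],np.array(wld)[:,:2]; a,b=l-l.mean(0),w-w.mean(0)
    th=np.arctan2((a[:,0]*b[:,1]-a[:,1]*b[:,0]).sum(),(a*b).sum()); R=np.array([[np.cos(th),-np.sin(th)],[np.sin(th),np.cos(th)]])
    t=w.mean(0)-R@l.mean(0); return th,R,t,np.linalg.norm(l@R.T+t-w,axis=1)
def lids(im,K,T,rois,z,off=0):
    out=[]
    hsv=cv2.cvtColor(im,cv2.COLOR_BGR2HSV)
    for (x0,y0,x1,y1) in rois:
        s=4; c=cv2.resize(im[y0:y1,x0:x1],None,fx=s,fy=s,interpolation=cv2.INTER_CUBIC).astype(int)
        m=((c.min(2)>175)&(c[:,:,2]-c[:,:,0]>8)).astype(np.uint8)
        m=cv2.morphologyEx(m,cv2.MORPH_OPEN,np.ones((7,7),np.uint8))
        cs,_=cv2.findContours(m,0,2)
        for k in cs:
            if cv2.contourArea(k)<700: continue
            b=cv2.boxPoints(cv2.minAreaRect(k)); w=np.array([ray((p+.5)/s-.5+[x0,y0],K,T,z)[:2] for p in b])
            e=[w[1]-w[0],w[2]-w[1]]; L=sorted(e,key=np.linalg.norm); d=L[1]*np.sign(L[1][0])
            out.append((w.mean(0).round(4),np.degrees(np.arctan2(d[1],d[0])).round(1),[round(np.linalg.norm(v),3) for v in L],((b.mean(0)+.5)/s-.5+[x0,y0]).round(1)))
    return out
E
python3 - <<'E'
from h import *
im,K,T=snap("top"); 
f=lambda p:(np.array(p)+.5)/4.5-.5+[195,145]
print(im[170,235],im[218,229],im[207,316],im[190,215+5],im[200,190])
for r in lids(im,K,T,[(195,145,365,265)],.063): print("lid",r)
loc=[(.14,.095),(.14,-.025),(-.14,.095),(-.14,-.025),(.14,-.095),(-.14,-.095)]
zz=[.022]*4+[.006]*2
S={"L":[(103,52),(265,58),(65,428),(232,436),(358,70),(330,442)],"C":[(475,101),(634,112),(446,479),(612,490),(725,122),(711,495)]}
for n,c in S.items():
    th,R,t,e=fit(loc,[ray(f(p),K,T,z) for p,z in zip(c,zz)])
    print(n,np.degrees(th).round(2),t.round(4),e.round(4),"tip",(R@[-.048,-.065]+t).round(4),[ (R@[x,.035]+t).round(3) for x in(-.08,0,.08)])
# tote
tc=[(374,163),(444,162),(374,247),(450,248)]
w=[ray(p,K,T,.045) for p in tc]; th,R,t,e=fit([(.14,.12),(.14,-.12),(-.14,.12),(-.14,-.12)],w); print("tote",np.degrees(th),t,e)
im,K,T=snap("side"); 
for r in lids(im,K,T,[(245,170,385,320)],.063): print("sidelid",r)
E
```

```text
[161 169 169] [157 169 169] [163 172 169] [164 164 164] [143 150 154]
L -2.01 [0.5453 0.277 ] [0.0019 0.0013 0.001  0.0002 0.0013 0.0021] tip [0.4951 0.2137] [array([0.467, 0.315]), array([0.547, 0.312]), array([0.627, 0.309])]
C -2.48 [0.512  0.0032] [0.0022 0.0015 0.0007 0.0013 0.0015 0.0021] tip [ 0.4612 -0.0596] [array([0.434, 0.042]), array([0.514, 0.038]), array([0.593, 0.035])]
tote 0.8526508137583381 [ 0.5321906  -0.26954233] [0.00577422 0.00449819 0.00201211 0.00080165]
sidelid (array([0.4717, 0.3159]), np.float64(-0.5), [np.float64(0.029), np.float64(0.051)], array([340.6, 280.5]))
sidelid (array([0.6313, 0.3024]), np.float64(-6.8), [np.float64(0.03), np.float64(0.052)], array([281.8, 275.5]))
sidelid (array([0.4367, 0.0355]), np.float64(0.6), [np.float64(0.028), np.float64(0.051)], array([351.2, 206. ]))
sidelid (array([0.5078, 0.0374]), np.float64(0.6), [np.float64(0.03), np.float64(0.049)], array([328.6, 206.2]))
sidelid (array([0.549 , 0.1475]), np.float64(85.6), [np.float64(0.481), np.float64(0.572)], array([314.5, 244.5]))
```

```bash
sed -i 's/c.min(2)>175)&(c\[:,:,2\]-c\[:,:,0\]>8)/c.min(2)>148)\&(c[:,:,2]-c[:,:,0]>TH)/; s/def lids(im,K,T,rois,z,off=0)/def lids(im,K,T,rois,z,TH=3)/' h.py
python3 - <<'E'
from h import *
im,K,T=snap("top"); 
for r in lids(im,K,T,[(217,155,247,235),(303,195,330,245)],.068): print("lid",r)
a=cv2.resize(im[190:225,245:280],(400,400),interpolation=cv2.INTER_CUBIC)
tt=cv2.resize(im[155:255,365:460],(400,421)[::1],interpolation=cv2.INTER_CUBIC)[:400]
# brass pixels
def brass(im):
    h=cv2.cvtColor(im,cv2.COLOR_BGR2HSV); return cv2.inRange(h,(12,120,60),(35,255,255))
m=brass(im[150:240,200:370]); n,l,s,c=cv2.connectedComponentsWithStats(m); print([(s[i,:5].tolist(),c[i]+[200,150]) for i in range(1,n)])
im,K,T=snap("side"); 
for r in lids(im,K,T,[(262,262,375,295),(310,195,370,215)],.068,4): print("sidelid",r)
m=brass(im[170:280,245:370]); n,l,s,c=cv2.connectedComponentsWithStats(m); print([(s[i,:5].tolist(),c[i]+[245,170]) for i in range(1,n)])
b=cv2.resize(im[240:275,310:345],(400,400),interpolation=cv2.INTER_CUBIC)
cv2.imwrite("pics/c3.png",np.hstack([a,b]));cv2.imwrite("pics/tote.png",tt)
E
```

```text
lid (array([0.4724, 0.3158]), np.float64(-2.3), [np.float64(0.029), np.float64(0.052)], array([226.3, 218.1]))
lid (array([0.6325, 0.3023]), np.float64(-5.2), [np.float64(0.03), np.float64(0.053)], array([233.4, 168.8]))
lid (array([0.4366, 0.0387]), np.float64(0.9), [np.float64(0.029), np.float64(0.051)], array([314.5, 231. ]))
lid (array([0.5089, 0.0384]), np.float64(0.9), [np.float64(0.028), np.float64(0.051)], array([315. , 208.2]))
[([63, 60, 6, 1, 6], array([265.5, 210. ])), ([150, 72, 6, 1, 6], array([352.5, 222. ]))]
sidelid (array([0.4712, 0.3198]), np.float64(-1.2), [np.float64(0.032), np.float64(0.054)], array([340.8, 280.6]))
sidelid (array([0.6314, 0.3056]), np.float64(-5.0), [np.float64(0.035), np.float64(0.057)], array([281.5, 275.4]))
sidelid (array([0.3962, 0.3086]), np.float64(86.5), [np.float64(0.031), np.float64(0.106)], array([368.8, 278. ]))
sidelid (array([0.4447, 0.273 ]), np.float64(88.3), [np.float64(0.025), np.float64(0.033)], array([350.4, 266.5]))
sidelid (array([0.6763, 0.2981]), np.float64(-83.6), [np.float64(0.021), np.float64(0.076)], array([265.4, 273.1]))
sidelid (array([0.5081, 0.0423]), np.float64(0.6), [np.float64(0.034), np.float64(0.054)], array([328.5, 206.2]))
sidelid (array([0.4302, 0.0222]), np.float64(0.6), [np.float64(0.066), np.float64(0.068)], array([353.2, 202. ]))
[([94, 20, 4, 2, 5], array([340.6, 190.8])), ([83, 87, 4, 1, 4], array([329.5, 257. ]))]
```

View pics/c3.png

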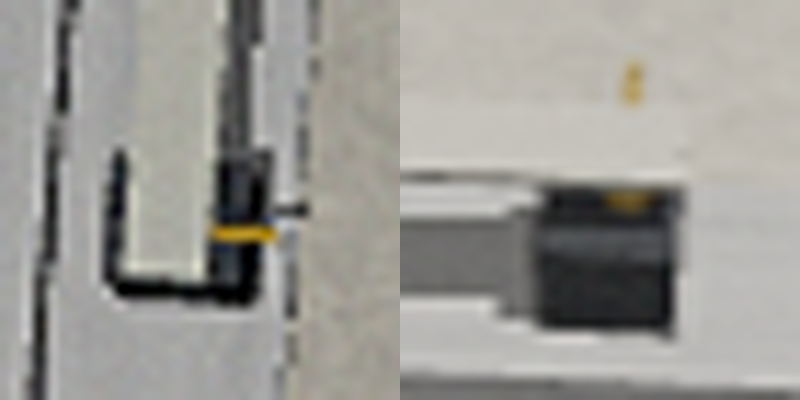

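View pics/tote.png

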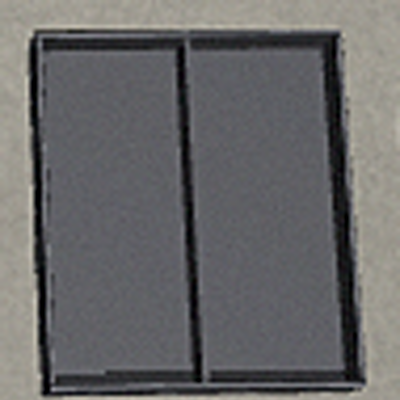

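```bash
python3 - <<'E'
from h import *
im,K,T=snap("top")
g=lambda p,s,o:(np.array(p)+.5)/s-.5+o
print("L strip end",ray(g((167,278),400/35,[245,190]),K,T,.06), "C end",ray(g((680,370),4.5,[195,145]),K,T,.06),"L(c1)",ray(g((290,310),4.5,[195,145]),K,T,.06))
s=400/95; P=[(190,36),(203,385),(339,35),(361,388),(39,36),(49,389)]
w=[ray(g(p,s,[365,155]),K,T,.045) for p in P]; th,R,t,e=fit([(.14,0),(-.14,0),(.14,-.12),(-.14,-.12),(.14,.12),(-.14,.12)],w)
print("tote",np.degrees(th),t,e.round(4))
for y in(.059,-.059): print([(R@[x,y]+t).round(4) for x in(-.06,.06)])
E
python3 -m creep '[0.288,-0.376,0,0.298,1, 0.288,-0.376,0,0.298,1, 0.288,-0.376,0,0.298,1, 0.288,-0.376,0,0.298,1, 0.288,-0.376,0,0.298,1, 0.288,-0.376,0,0.298,1, 0.288,-0.376,0,0.298,1, 0.288,-0.376,0,0.298,1, 0.288,-0.376,0,0.298,1, 0.288,-0.376,0,0.298,1, 0.288,-0.376,0,0.298,1, 0.288,-0.376,0,0.298,1]'
```

```text
L strip end [0.48888694 0.21463653 0.06      ] C end [ 0.45260904 -0.05957685  0.06      ] L(c1) [0.49006284 0.21500398 0.06      ]
tote 1.1320725110851964 [ 0.53264559 -0.27229668] [0.0032 0.0048 0.0034 0.0029 0.0041 0.0032]
[array([ 0.4715, -0.2145]), array([ 0.5915, -0.2121])]
[array([ 0.4738, -0.3325]), array([ 0.5938, -0.3301])]
time_s: 1.35
position: [0.4946, 0.211, 0.4049]
eef_rot: [1.0, -0.02, 0.0, 0.0]
ft_force: [0.3, -1.1, 0.1]
width: 0.0147
```

```bash
python3 -m creep '[0,0,-0.05,0,1, 0,0,-0.10,0,1, 0,0,-0.14,0,1, 0,0,-0.14,0,1, 0,0,-0.14,0,1, 0,0,-0.14,0,1, 0,0,-0.14,0,1, 0,0,-0.14,0,1]'
```

```text
time_s: 2.02
position: [0.4934, 0.2151, 0.2669]
eef_rot: [1.0, -0.018, 0.002, -0.001]
ft_force: [0.3, -0.0, 0.3]
width: 0.0006
```

```bash
python3 -m creep '[0,0,-0.016,0,1, 0,0,-0.022,0,1, 0,0,-0.026,0,1, 0,0,-0.030,0,1, 0,0,-0.030,0,1, 0,0,-0.030,0,1, 0,0,-0.030,0,1]'; python3 -m creep '[0,0,-0.003,0,1, 0,0,-0.006,0,1, 0,0,-0.006,0,1, 0,0,-0.006,0,1, 0,0,-0.006,0,1]'
```

```text
time_s: 2.6
position: [0.493, 0.2147, 0.2354]
eef_rot: [1.0, -0.018, 0.001, -0.0]
ft_force: [-0.1, -0.5, 2.1]
width: 0.0008
time_s: 3.02
position: [0.4933, 0.2147, 0.2292]
eef_rot: [1.0, -0.018, 0.001, -0.0]
ft_force: [2.5, -1.1, 4.5]
width: 0.0006
```

```bash
python3 -m creep '[0,0,-0.002,0,1, 0,0,-0.002,0,1, 0,0,-0.002,0,1, 0,0,-0.002,0,1]'; python3 -m creep '[0,0,-0.001,0,1, 0,0,-0.001,0,1, 0,0,-0.001,0,1]'; python3 -m creep '[0,0,-0.002,0,1, 0,0,-0.002,0,1, 0,0,-0.002,0,1]'
```

```text
time_s: 3.35
position: [0.4934, 0.2148, 0.2279]
eef_rot: [1.0, -0.018, 0.001, -0.001]
ft_force: [1.4, -0.6, 8.9]
width: 0.0005
time_s: 3.6
position: [0.4935, 0.2148, 0.2274]
eef_rot: [1.0, -0.017, 0.001, -0.001]
ft_force: [0.1, -2.1, 11.4]
width: 0.0004
time_s: 3.85
position: [0.4935, 0.2149, 0.2263]
eef_rot: [1.0, -0.017, 0.002, -0.001]
ft_force: [-1.1, -3.6, 17.1]
width: 0.0003
```

```bash
python3 -m creep '[0,0,0.035,0,1, 0,0,0.07,0,1, -0.005,-0.04,0.07,0,1, -0.010,-0.08,0.07,0,1, -0.015,-0.12,0.07,0,1, -0.02,-0.16,0.07,0,1, -0.025,-0.2,0.07,0,1, -0.03,-0.24,0.07,0,1, -0.035,-0.2745,0.07,0,1, -0.035,-0.2745,0.07,0,1, -0.035,-0.2745,0.07,0,1, -0.035,-0.2745,0.045,0,1]'
python3 -m creep '[0,0,-0.012,0,1, 0,0,-0.018,0,1, 0,0,-0.018,0,1,0,0,-0.018,0,1,0,0,-0.018,0,1]'
```

```text
time_s: 4.85
position: [0.4593, -0.0598, 0.2716]
eef_rot: [1.0, -0.018, 0.004, -0.001]
ft_force: [0.7, 0.6, -0.1]
width: 0.0005
time_s: 5.27
position: [0.4582, -0.0593, 0.2513]
eef_rot: [1.0, -0.017, 0.001, -0.0]
ft_force: [0.3, -1.2, 1.3]
width: 0.0004
```

```bash
python3 -m creep '[0,0,-0.009,0,1, 0,0,-0.013,0,1, 0,0,-0.016,0,1, 0,0,-0.016,0,1, 0,0,-0.016,0,1, 0,0,-0.016,0,1]'; python3 -m creep '[0,0,-0.003,0,1, 0,0,-0.006,0,1, 0,0,-0.006,0,1, 0,0,-0.006,0,1, 0,0,-0.006,0,1]';  python3 -m creep '[0,0,-0.002,0,1, 0,0,-0.002,0,1, 0,0,-0.002,0,1, 0,0,-0.002,0,1]'
```

```text
time_s: 5.77
position: [0.4588, -0.0596, 0.2357]
eef_rot: [1.0, -0.017, 0.002, -0.0]
ft_force: [0.3, 1.1, 5.6]
width: 0.0006
time_s: 6.18
position: [0.4591, -0.0597, 0.2303]
eef_rot: [1.0, -0.017, 0.002, -0.0]
ft_force: [-0.7, 0.5, 9.7]
width: 0.0006
time_s: 6.52
position: [0.4592, -0.0597, 0.2286]
eef_rot: [1.0, -0.017, 0.003, -0.0]
ft_force: [-0.3, 0.8, 11.0]
width: 0.0006
```

```bash
python3 -m creep '[0,0,-0.002,0,1, 0,0,-0.002,0,1, 0,0,-0.002,0,1]'; python3 -m creep '[0,0,-0.0015,0,1, 0,0,-0.0015,0,1, 0,0,-0.0015,0,1, 0,0,-0.0015,0,1]'
```

```text
time_s: 6.77
position: [0.4593, -0.0597, 0.2277]
eef_rot: [1.0, -0.017, 0.003, -0.0]
ft_force: [-3.5, 2.1, 21.0]
width: 0.0006
time_s: 7.1
position: [0.4593, -0.0597, 0.227]
eef_rot: [1.0, -0.017, 0.003, -0.0]
ft_force: [-5.3, 3.3, 27.8]
width: 0.0004
```

The C strip reads 5.6 and 9.7 N where the L strip read 2.1 and 4.5 N at the same depths, so C is stiffer. Both hit a stop. Next I lift and check the plungers.

```bash
python3 -m creep '[0,0,0.04,0,1, 0,0,0.08,0,1, 0,0,0.12,0,1, 0.03,-0.05,0.14,0,1, 0.06,-0.1,0.14,0,1, 0.06,-0.14,0.14,0,1, 0.06,-0.15,0.14,0,1, 0.06,-0.15,0.14,0,1]'
python3 - <<'E'
from h import *
im,K,T=snap("side","side1.png")
a=cv2.resize(im[240:275,310:345],(380,380),interpolation=cv2.INTER_CUBIC); b=cv2.resize(im[172:207,322:357],(380,380),interpolation=cv2.INTER_CUBIC)
cv2.imwrite("pics/c4.png",np.hstack([a,b]))
old=cv2.imread("pics/side0.png")
def br(im):
    h=cv2.cvtColor(im,cv2.COLOR_BGR2HSV); m=cv2.inRange(h,(12,100,60),(35,255,255)); return {n:np.argwhere(m[r:r+35,c:c+35]).tolist() for n,r,c in(("L",240,310),("C",172,322))}
print(br(old)); print(br(im))
im,K,T=snap("top","top1.png")
for r in lids(im,K,T,[(217,155,247,235),(303,195,330,245)],.068): print("lid",r)
E
```

```text
time_s: 7.77
position: [0.5185, -0.2152, 0.3625]
eef_rot: [1.0, -0.021, -0.0, 0.001]
ft_force: [0.8, 0.0, 1.0]
width: 0.0006
{'L': [[6, 20], [7, 20], [8, 20], [17, 18], [17, 19], [17, 20], [17, 21], [18, 19], [18, 20]], 'C': [[18, 18], [18, 19], [19, 17], [19, 18], [19, 19], [19, 20], [20, 19]]}
{'L': [], 'C': []}
lid (array([0.4724, 0.3155]), np.float64(-0.9), [np.float64(0.03), np.float64(0.053)], array([226.4, 218.1]))
lid (array([0.6326, 0.302 ]), np.float64(-5.1), [np.float64(0.03), np.float64(0.053)], array([233.5, 168.8]))
lid (array([0.4476, 0.0389]), np.float64(0.9), [np.float64(0.029), np.float64(0.029)], array([314.5, 227.5]))
lid (array([0.5094, 0.0384]), np.float64(0.9), [np.float64(0.028), np.float64(0.051)], array([315. , 208.1]))
```

View pics/c4.png

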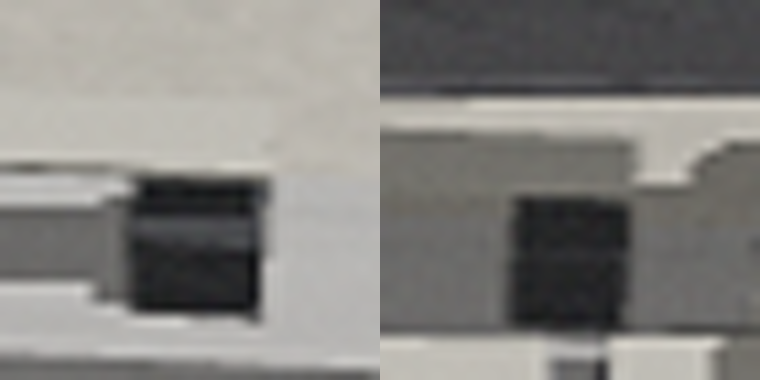

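```bash
python3 -m creep '[-0.081,0.2495,0,0.02,1, -0.081,0.2495,0,0.02,1, -0.081,0.2495,0,0.02,1, -0.081,0.2495,0,0.02,1, -0.081,0.2495,0,0.02,1, -0.081,0.2495,0,0.02,1, -0.081,0.2495,0,0.02,1, -0.081,0.2495,0,0.02,1, -0.081,0.2495,-0.04,0.02,1, -0.081,0.2495,-0.08,0.02,1, -0.081,0.2495,-0.105,0.02,1, -0.081,0.2495,-0.105,0.02,1]'
python3 -m creep '[0,0,-0.005,0,1, 0,0,-0.01,0,1, 0,0,-0.014,0,1, 0,0,-0.016,0,1, 0,0,-0.016,0,1, 0,0,-0.016,0,1, 0,0,-0.016,0,1]'
```

```text
time_s: 8.87
position: [0.4345, 0.0386, 0.2539]
eef_rot: [1.0, -0.008, -0.005, 0.002]
ft_force: [-0.4, -1.1, 0.7]
width: 0.0004
time_s: 9.45
position: [0.4371, 0.0395, 0.2445]
eef_rot: [1.0, -0.008, 0.001, -0.0]
ft_force: [-2.9, -0.0, 11.0]
width: 0.0004
```

```bash
python3 -m creep '[0,0,-0.002,0,1, 0,0,-0.002,0,1, 0,0,-0.002,0,1, 0,0,-0.002,0,1]'
```

```text
time_s: 9.78
position: [0.4372, 0.0396, 0.2443]
eef_rot: [1.0, -0.007, 0.002, -0.0]
ft_force: [-9.3, 0.5, 29.2]
width: -0.0
```

```bash
python3 -m creep '[0,0,0.035,0,1, 0.036,0,0.035,0,1, 0.072,0,0.035,0,1, 0.072,0,0.035,0,1, 0.072,0,0.02,0,1, 0.072,0,0.012,0,1, 0.072,0,0.006,0,1, 0.072,0,0.002,0,1, 0.072,0,0.001,0,1, 0.072,0,0.001,0,1, 0.072,0,0.001,0,1]'
```

```text
time_s: 10.7
position: [0.5084, 0.0395, 0.2444]
eef_rot: [1.0, -0.007, 0.0, 0.0]
ft_force: [-7.0, 0.1, 19.3]
width: 0.0005
```

```bash
python3 -m creep '[0,0,0.04,0,1, -0.005,0.03,0.07,0,1, -0.037,0.277,0.07,0,1, -0.037,0.277,0.07,0,1, -0.037,0.277,0.07,0,1, -0.037,0.277,0.07,0,1, -0.037,0.277,0.07,0,1, -0.037,0.277,0.07,0,1, -0.037,0.277,0.07,0,1, -0.037,0.277,0.07,0,1, -0.037,0.277,0.04,0,1, -0.037,0.277,0.02,0,1]'
python3 -m creep '[0,0,-0.007,0,1, 0,0,-0.013,0,1, 0,0,-0.018,0,1, 0,0,-0.019,0,1, 0,0,-0.019,0,1, 0,0,-0.019,0,1, 0,0,-0.019,0,1]'
```

```text
time_s: 11.7
position: [0.4713, 0.3156, 0.2608]
eef_rot: [1.0, -0.008, 0.0, -0.0]
ft_force: [0.8, -0.3, -1.1]
width: 0.0006
time_s: 12.28
position: [0.4716, 0.3154, 0.2447]
eef_rot: [1.0, -0.008, -0.0, 0.001]
ft_force: [-3.8, -2.5, 9.9]
width: 0.0004
```

Then press a bit more, and on to L far (0.6325, 0.302).

```bash
python3 -m creep '[0,0,-0.002,0,1, 0,0,-0.002,0,1, 0,0,-0.002,0,1, 0,0,-0.002,0,1]'; python3 -m creep '[0,0,0.035,0,1, 0.04,-0.003,0.04,0,1, 0.08,-0.007,0.04,-0.07,1, 0.12,-0.01,0.04,-0.07,1, 0.16,-0.0135,0.04,-0.07,1, 0.16,-0.0135,0.04,-0.07,1, 0.16,-0.0135,0.02,-0.07,1, 0.16,-0.0135,0.012,-0.07,1, 0.16,-0.0135,0.006,-0.07,1, 0.16,-0.0135,0.002,-0.07,1, 0.16,-0.0135,0.001,-0.07,1, 0.16,-0.0135,0.001,-0.07,1]'
```

```text
time_s: 12.62
position: [0.4715, 0.3153, 0.2445]
eef_rot: [1.0, -0.008, 0.0, 0.001]
ft_force: [-8.1, -5.3, 19.2]
width: 0.0006
time_s: 13.62
position: [0.6315, 0.3026, 0.2447]
eef_rot: [0.999, -0.042, 0.001, 0.001]
ft_force: [-2.7, -3.7, 7.9]
width: 0.0003
```

```bash
python3 -m creep '[0,0,-0.002,0,1, 0,0,-0.002,0,1, 0,0,-0.002,0,1, 0,0,-0.002,0,1]'; python3 -m creep '[0,0,0.04,0,-0.5, 0,0,0.04,0,-0.5, 0,0,0.04,0,-0.5, 0,0,0.04,0,-0.5, 0,0,0.04,0,-0.5, 0,0,0.04,0,-0.5, 0,0,0.04,0,-0.5, 0,0,0.04,0,-0.5]'
python3 - <<'E'
from h import *
im,K,T=snap("top","top2.png")
for r in lids(im,K,T,[(217,190,247,235),(303,195,330,245)],.062): print("lid",r)
E
```

```text
time_s: 13.95
position: [0.6314, 0.3025, 0.2446]
eef_rot: [0.999, -0.042, 0.001, 0.001]
ft_force: [-5.6, -4.3, 15.1]
width: 0.0008
time_s: 14.62
position: [0.6317, 0.303, 0.2784]
eef_rot: [0.999, -0.043, -0.001, 0.0]
ft_force: [0.4, 0.6, 0.3]
width: 0.0458
lid (array([0.4727, 0.3162]), np.float64(0.6), [np.float64(0.029), np.float64(0.051)], array([226.6, 218.3]))
lid (array([0.4374, 0.0386]), np.float64(0.9), [np.float64(0.029), np.float64(0.051)], array([314.5, 231. ]))
lid (array([0.5088, 0.0384]), np.float64(0.9), [np.float64(0.028), np.float64(0.05)], array([315. , 208.6]))
```

```bash
python3 -m creep '[0,0,0,0,-0.5, 0,0,0,0,-0.5, 0,0,0,0,-0.5, 0,0,0,0,-0.5, 0,0,-0.02,0,-0.5, 0,0,-0.04,0,-0.5, 0,0,-0.06,0,-0.5, 0,0,-0.0735,0,-0.5, 0,0,-0.0735,0,-0.5, 0,0,-0.0735,0,-0.5]'; python3 -m creep '[0,0,0,0,1,0,0,0,0,1,0,0,0,0,1,0,0,0,0,1,0,0,0,0,1,0,0,0,0,1,0,0,0,0,1,0,0,0,0,1]'
```

```text
time_s: 15.5
position: [0.6318, 0.303, 0.2052]
eef_rot: [0.999, -0.043, -0.0, 0.001]
ft_force: [0.0, -0.4, -0.0]
width: 0.0653
time_s: 16.17
position: [0.6319, 0.3032, 0.2066]
eef_rot: [0.999, -0.043, 0.0, -0.0]
ft_force: [-0.5, 0.8, 4.3]
width: 0.04
```

```bash
python3 -m creep '[0,0,0.03,0,1, 0,0,0.06,0,1, 0,0,0.09,0,1, 0,0,0.12,0,1, -0.005,-0.03,0.12,0,1, -0.01,-0.07,0.12,0.02,1, -0.014,-0.11,0.12,0.04,1, -0.018,-0.15,0.12,0.06,1, -0.020,-0.19,0.12,0.08,1, -0.022,-0.23,0.12,0.1,1, -0.024,-0.27,0.12,0.105,1, -0.026,-0.31,0.12,0.105,1]'; python3 -m creep '[-0.002,-0.04,0,0,1, -0.004,-0.08,0,0,1, -0.006,-0.12,0,0,1, -0.008,-0.16,0,0,1, -0.009,-0.20,0,0,1, -0.010,-0.24,0,0,1, -0.011,-0.28,0,0,1, -0.012,-0.32,0,0,1, -0.012,-0.322,0,0,1, -0.012,-0.322,0,0,1, -0.012,-0.322,0,0,1]'
python3 - <<'E'
from h import *
im,K,T=snap("top","top3.png"); s=snap("side","side3.png")
c=im[150:260,290:460]; cv2.imwrite("pics/c5.png",np.vstack([cv2.resize(c,(510,330),interpolation=cv2.INTER_CUBIC),cv2.resize(s[0][110:200,250:420],(510,270),interpolation=cv2.INTER_CUBIC)]))
E
```

```text
time_s: 17.17
position: [0.6049, -0.0089, 0.325]
eef_rot: [1.0, 0.01, -0.001, -0.0]
ft_force: [0.5, -0.1, -1.6]
width: 0.0396
time_s: 18.08
position: [0.5933, -0.3291, 0.3245]
eef_rot: [1.0, 0.009, -0.001, -0.001]
ft_force: [-0.1, 0.2, -2.4]
width: 0.0399
```

View pics/c5.png

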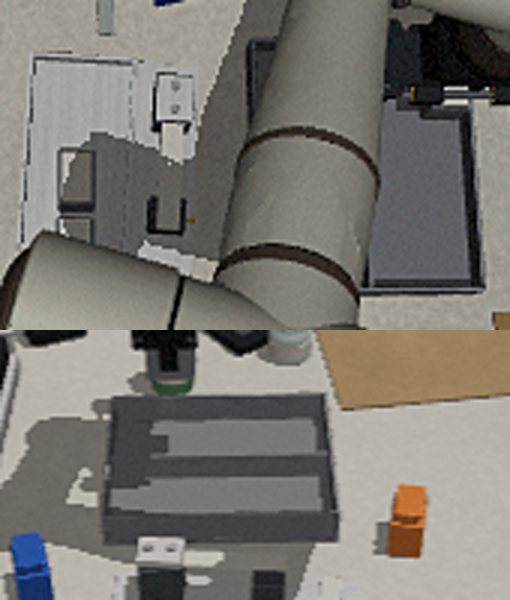

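```bash
python3 - <<'E'
from h import *
im,K,T=snap("top")
for z,p in((.16,(484,180)),(.0,(465,188)),(.1,(474,184))): print(z,ray(p,K,T,z))
im,K,T=snap("side")
for z,p in((.0,(307,129)),(.16,(306,95))): print(z,ray(p,K,T,z))
im=cv2.imread("pics/top0.png"); a=cv2.resize(im[155:260,400:500],(475,500),interpolation=cv2.INTER_CUBIC)
cv2.imwrite("pics/c6.png",a)
E
```

```text
0.16 [ 0.58804856 -0.46744065  0.16      ]
0.0 [ 0.59998705 -0.46424602  0.        ]
0.1 [ 0.58983072 -0.45862809  0.1       ]
0.0 [ 0.6035184  -0.46455653  0.        ]
0.16 [ 0.60094134 -0.46123235  0.16      ]
```

View pics/c6.png

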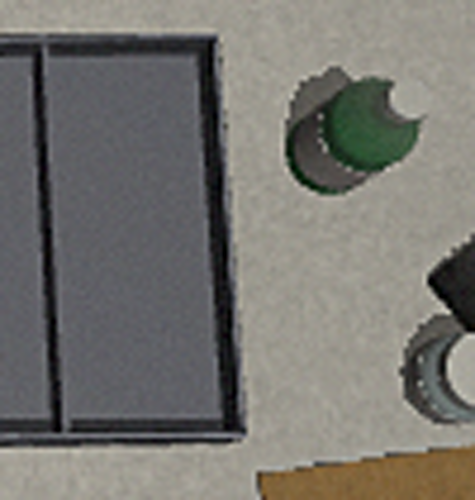

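The bottle stands at about (0.60, -0.475), close to the gripper body at x = 0.594, so I will use slots at x ≈ 0.52 and 0.445 instead.

```bash
python3 -m creep '[-0.037,0,0,0,1, -0.074,0,0,0,1, -0.074,0,0,0,1, -0.074,0,0,0,1, -0.074,0,-0.03,0,1, -0.074,0,-0.06,0,1, -0.074,0,-0.085,0,1, -0.074,0,-0.1,0,1, -0.074,0,-0.11,0,1, -0.074,0,-0.115,0,1, -0.074,0,-0.119,0,1, -0.074,0,-0.119,0,1]'; python3 -m creep '[0,0,0,0,1,0,0,-0.001,0,1,0,0,-0.001,0,1]'
```

```text
time_s: 19.28
position: [0.5204, -0.3289, 0.2069]
eef_rot: [1.0, 0.01, 0.0, 0.0]
ft_force: [0.3, 1.2, -2.0]
width: 0.0397
time_s: 19.53
position: [0.52, -0.3291, 0.2067]
eef_rot: [1.0, 0.01, 0.001, 0.0]
ft_force: [-1.3, 0.9, -1.6]
width: 0.0396
```

```bash
python3 -m creep '[0,0,-0.001,0,1,0,0,-0.002,0,1,0,0,-0.002,0,1,0,0,-0.002,0,1]'
```

```text
time_s: 19.87
position: [0.52, -0.3291, 0.2055]
eef_rot: [1.0, 0.01, 0.001, 0.0]
ft_force: [-0.0, 0.7, 5.1]
width: 0.04
```

```bash
python3 -m creep '[0,0,0,0,-0.26,0,0,0,0,-0.26,0,0,0,0,-0.26,0,0,0,0,-0.26,0,0,0,0,-0.26,0,0,0,0,-0.26,0,0,0.03,0,-0.26,0,0,0.06,0,-0.26,0,0,0.09,0,-0.26,0,0,0.12,0,-0.26,0,0.04,0.12,0,-0.26,0,0.08,0.12,0,-0.4]'
python3 -m creep '[-0.004,0.04,0,0,-0.5,-0.008,0.08,0,0,-0.5,-0.012,0.12,0,0,-0.5,-0.016,0.16,0,0,-0.5,-0.02,0.20,0,0,-0.5,-0.024,0.24,0,-0.02,-0.5,-0.028,0.28,0,-0.02,-0.5,-0.032,0.32,0,-0.03,-0.5,-0.036,0.36,0,-0.035,-0.5,-0.040,0.40,0,-0.035,-0.5,-0.044,0.44,0,-0.035,-0.5,-0.048,0.48,0,-0.035,-0.5]'
python3 - <<'E'
from h import *
im,K,T=snap("top","top4.png")
for r in lids(im,K,T,[(375,155,455,255)],.061,0): print("tote",r)
for r in lids(im,K,T,[(200,155,249,245),(295,165,335,255)],.062): print("lid",r)
E
```

```text
time_s: 20.87
position: [0.5199, -0.2496, 0.3259]
eef_rot: [1.0, 0.008, 0.003, 0.001]
ft_force: [1.3, 0.7, -1.8]
width: 0.0571
time_s: 21.87
position: [0.471, 0.2329, 0.324]
eef_rot: [1.0, -0.008, 0.0, -0.0]
ft_force: [1.2, 0.3, 0.4]
width: 0.0652
tote (array([ 0.3786, -0.2664]), np.float64(-89.0), [np.float64(0.018), np.float64(0.155)], array([411.8, 251.5]))
tote (array([ 0.5201, -0.33  ]), np.float64(-0.7), [np.float64(0.03), np.float64(0.052)], array([430.6, 207.4]))
tote (array([ 0.6454, -0.3994]), np.float64(-6.1), [np.float64(0.024), np.float64(0.053)], array([450.7, 169.8]))
tote (array([ 0.683 , -0.3018]), np.float64(-88.8), [np.float64(0.023), np.float64(0.079)], array([420.4, 158. ]))
tote (array([ 0.6809, -0.1774]), np.float64(-88.8), [np.float64(0.022), np.float64(0.05)], array([382.2, 157.9]))
lid (array([0.4887, 0.3784]), np.float64(-45.0), [np.float64(0.035), np.float64(0.089)], array([207.1, 212.9]))
lid (array([0.627 , 0.3856]), np.float64(3.9), [np.float64(0.052), np.float64(0.106)], array([207.6, 170.5]))
lid (array([0.4374, 0.0386]), np.float64(0.9), [np.float64(0.029), np.float64(0.05)], array([314.5, 231. ]))
lid (array([0.5088, 0.0384]), np.float64(0.9), [np.float64(0.028), np.float64(0.05)], array([315. , 208.6]))
lid (array([0.6169, 0.0978]), np.float64(1.4), [np.float64(0.016), np.float64(0.07)], array([297.1, 175.2]))
```

```bash
python3 - <<'E'
from h import *
im,K,T=snap("side"); t=cv2.imread("pics/top4.png")
cv2.imwrite("pics/c7.png",np.hstack([cv2.resize(t[150:250,195:340],(435,300)),cv2.resize(im[170:320,245:400],(310,300))]))
print(proj((.4725,.316,.062),K,T))
E
```

```text
[340.27178136 280.68510616]
```

View pics/c7.png

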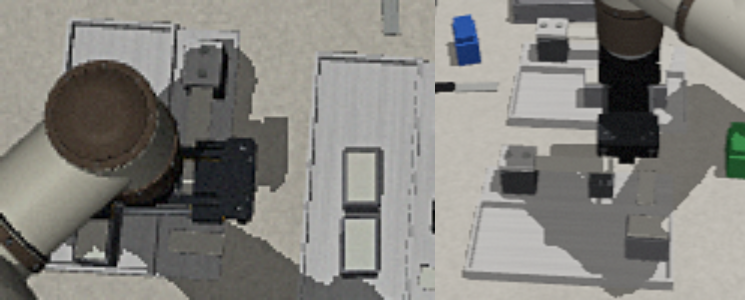

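The box in L's near slot seems knocked (side-view lid at ~(350,282) instead of (340,281)); I back off for a clear look.

```bash
python3 -m creep '[0,-0.04,0.02,0,-0.5,0,-0.08,0.04,0,-0.5,0,-0.12,0.04,0,-0.5,0,-0.16,0.04,0,-0.5,0,-0.20,0.04,0,-0.5,0,-0.24,0.04,0,-0.5,0,-0.28,0.04,0,-0.5,0,-0.3,0.04,0,-0.5,0,-0.3,0.04,0,-0.5,0,-0.3,0.04,0,-0.5]'
python3 - <<'E'
from h import *
im,K,T=snap("top","top5.png")
for r in lids(im,K,T,[(205,155,249,245)],.062): print("lid",r)
im2,K2,T2=snap("side","side5.png"); 
for r in lids(im2,K2,T2,[(262,255,375,300)],.062,4): print("sidelid",r)
cv2.imwrite("pics/c8.png",np.hstack([cv2.resize(im[150:250,195:295],(400,400),interpolation=cv2.INTER_CUBIC),cv2.resize(im2[220:320,265:365],(400,400),interpolation=cv2.INTER_CUBIC)]))
E
```

```text
time_s: 22.8
position: [0.4714, -0.0703, 0.3637]
eef_rot: [1.0, -0.009, -0.0, -0.0]
ft_force: [-0.1, 0.3, -0.1]
width: 0.0652
lid (array([0.4441, 0.3191]), np.float64(-2.3), [np.float64(0.029), np.float64(0.052)], array([225.1, 227.3]))
sidelid (array([0.4422, 0.3209]), np.float64(-2.2), [np.float64(0.033), np.float64(0.055)], array([351.6, 282.4]))
sidelid (array([0.4411, 0.3003]), np.float64(86.5), [np.float64(0.127), np.float64(0.146)], array([351.9, 277. ]))
sidelid (array([0.6772, 0.2811]), np.float64(-83.7), [np.float64(0.025), np.float64(0.101)], array([266. , 269.5]))
```

View pics/c8.png

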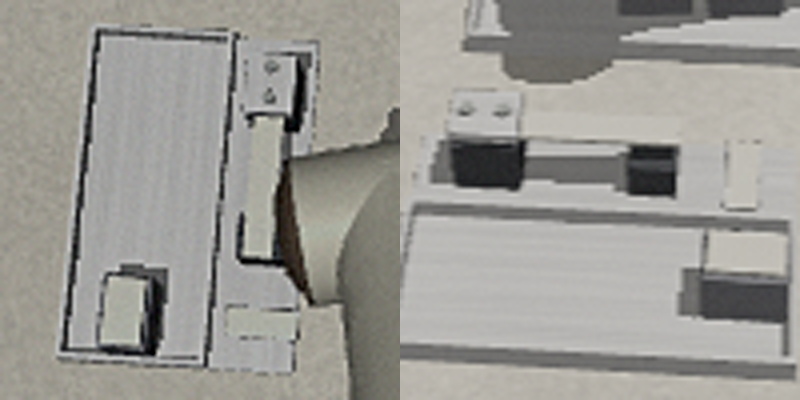

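The box now sits at (0.4435, 0.319), yaw -2.3°, upright near the near wall. I grasp it there.

```bash
python3 -m creep '[-0.004,0.04,0,-0.02,-0.5,-0.008,0.08,0,-0.02,-0.5,-0.012,0.12,0,-0.02,-0.5,-0.016,0.16,0,-0.02,-0.5,-0.02,0.20,0,-0.02,-0.5,-0.024,0.24,0,-0.02,-0.5,-0.028,0.28,0,-0.02,-0.5,-0.028,0.32,0,-0.02,-0.5,-0.028,0.36,0,-0.02,-0.5,-0.028,0.3885,0,-0.02,-0.5,-0.028,0.3885,-0.03,-0.02,-0.5,-0.028,0.3885,-0.06,-0.02,-0.5]'
python3 -m creep '[0,0,-0.03,0,-0.5,0,0,-0.06,0,-0.5,0,0,-0.085,0,-0.5,0,0,-0.098,0,-0.5,0,0,-0.098,0,-0.5,0,0,-0.098,0,-0.5]'
python3 -m creep '[0,0,0,0,1,0,0,0,0,1,0,0,0,0,1,0,0,0,0,1,0,0,0,0,1,0,0,0,0,1,0,0,0,0,1,0,0,0,0,1]'
```

```text
time_s: 23.9
position: [0.4429, 0.3232, 0.3044]
eef_rot: [1.0, -0.015, 0.002, -0.002]
ft_force: [0.3, -0.6, -1.6]
width: 0.0653
time_s: 24.4
position: [0.4432, 0.3205, 0.2053]
eef_rot: [1.0, -0.017, -0.0, 0.001]
ft_force: [-0.6, 0.3, 1.0]
width: 0.0654
time_s: 25.07
position: [0.4439, 0.3197, 0.2065]
eef_rot: [1.0, -0.018, 0.0, -0.0]
ft_force: [-2.7, -0.6, 5.3]
width: 0.04
```

```bash
python3 -m creep '[0,0,0.03,0,1,0,0,0.06,0,1,0,0,0.09,0,1,0,0,0.12,0,1,0.002,-0.03,0.12,0,1,0.004,-0.07,0.12,0.02,1,0.006,-0.11,0.12,0.04,1,0.008,-0.15,0.12,0.055,1,0.01,-0.19,0.12,0.055,1,0.012,-0.23,0.12,0.055,1,0.012,-0.27,0.12,0.055,1,0.012,-0.31,0.12,0.055,1]'
python3 -m creep '[0,-0.04,0,0,1,0,-0.08,0,0,1,0,-0.12,0,0,1,-0.002,-0.16,0,0,1,-0.004,-0.20,0,0,1,-0.006,-0.24,0,0,1,-0.008,-0.28,0,0,1,-0.01,-0.32,0,0,1,-0.011,-0.3385,0,0,1,-0.011,-0.3385,0,0,1,-0.011,-0.3385,-0.03,0,1,-0.011,-0.3385,-0.06,0,1]'
python3 -m creep '[0,0,-0.025,0,1,0,0,-0.04,0,1,0,0,-0.05,0,1,0,0,-0.056,0,1,0,0,-0.060,0,1,0,0,-0.061,0,1,0,0,-0.062,0,1,0,0,-0.062,0,1]'
```

```text
time_s: 26.07
position: [0.4549, 0.0075, 0.3253]
eef_rot: [1.0, 0.01, -0.001, 0.0]
ft_force: [0.8, 0.8, -2.7]
width: 0.0396
time_s: 27.07
position: [0.4447, -0.3294, 0.2661]
eef_rot: [1.0, 0.009, 0.002, 0.001]
ft_force: [0.2, 0.3, -2.5]
width: 0.0398
time_s: 27.73
position: [0.4449, -0.3286, 0.2056]
eef_rot: [1.0, 0.01, 0.0, 0.0]
ft_force: [-2.0, 4.1, 4.7]
width: 0.0397
```

```bash
python3 -m creep '[0,0,0,0,-0.26,0,0,0,0,-0.26,0,0,0,0,-0.26,0,0,0,0,-0.26,0,0,0,0,-0.26,0,0,0,0,-0.26,0,0,0.03,0,-0.26,0,0,0.06,0,-0.26,0,0,0.09,0,-0.26,0,0,0.12,0,-0.4,0,0,0.12,0,-0.5]'
python3 - <<'E'
from h import *
im,K,T=snap("top","top6.png")
for r in lids(im,K,T,[(303,165,330,250)],.062,1): print("lid",r)
im,K,T=snap("side","side6.png")
for r in lids(im,K,T,[(285,190,375,215)],.062,3): print("sidelid",r)
E
```

```text
time_s: 28.65
position: [0.4463, -0.3299, 0.3304]
eef_rot: [1.0, 0.01, 0.006, 0.003]
ft_force: [1.0, -0.0, 0.9]
width: 0.0611
lid (array([0.5088, 0.0384]), np.float64(1.1), [np.float64(0.028), np.float64(0.05)], array([315. , 208.6]))
sidelid (array([0.5082, 0.0392]), np.float64(0.6), [np.float64(0.033), np.float64(0.055)], array([328.5, 206.9]))
sidelid (array([0.6337, 0.0033]), np.float64(-86.0), [np.float64(0.033), np.float64(0.084)], array([289.6, 198.8]))
```

```bash
python3 -m creep '[0.008,0.04,0,0,-0.5,0.016,0.08,0,0,-0.5,0.024,0.12,0,0,-0.5,0.032,0.16,0,0,-0.5,0.04,0.2,0,0,-0.5,0.048,0.24,0,0,-0.5,0.056,0.28,0,0,-0.5,0.064,0.32,0,0,-0.5,0.064,0.36,0,0,-0.5,0.064,0.3683,0,0,-0.5,0.064,0.3683,0,0,-0.5,0.064,0.3683,-0.03,0,-0.5]'
python3 -m creep '[0,0,-0.03,0,-0.5,0,0,-0.06,0,-0.5,0,0,-0.08,0,-0.5,0,0,-0.088,0,-0.5,0,0,-0.088,0,-0.5,0,0,-0.088,0,-0.5]'
python3 -m creep '[0,0,0,0,1,0,0,0,0,1,0,0,0,0,1,0,0,0,0,1,0,0,0,0,1,0,0,0,0,1,0,0,0,0,1,0,0,0,0,1]'
```

```text
time_s: 29.75
position: [0.5105, 0.0403, 0.2972]
eef_rot: [1.0, 0.011, 0.005, -0.001]
ft_force: [1.1, 0.6, 0.0]
width: 0.0653
time_s: 30.25
position: [0.509, 0.0386, 0.2057]
eef_rot: [1.0, 0.009, -0.0, 0.0]
ft_force: [0.9, -0.4, 1.1]
width: 0.0649
time_s: 30.92
position: [0.5089, 0.0394, 0.2064]
eef_rot: [1.0, 0.01, 0.0, -0.0]
ft_force: [-1.6, 0.7, 5.7]
width: 0.0398
```

```bash
python3 -m creep '[0,0,0.03,0,1,0,0,0.06,0,1,0,0,0.09,0,1,0,0,0.12,0,1,0.005,-0.03,0.12,0,1,0.01,-0.07,0.12,0,1,0.015,-0.11,0.12,0,1,0.02,-0.15,0.12,0,1,0.025,-0.19,0.12,0,1,0.031,-0.23,0.12,0,1,0.031,-0.2518,0.12,0,1,0.031,-0.2518,0.12,0,1]'
python3 -m creep '[0,0,0,0,1,0,0,-0.03,0,1,0,0,-0.06,0,1,0,0,-0.085,0,1,0,0,-0.10,0,1,0,0,-0.11,0,1,0,0,-0.116,0,1,0,0,-0.120,0,1,0,0,-0.121,0,1,0,0,-0.122,0,1,0,0,-0.122,0,1]'
```

```text
time_s: 31.92
position: [0.5394, -0.2164, 0.3243]
eef_rot: [1.0, 0.007, -0.001, 0.0]
ft_force: [-0.1, 0.6, -2.2]
width: 0.0398
time_s: 32.83
position: [0.5401, -0.2121, 0.2054]
eef_rot: [1.0, 0.01, 0.001, 0.0]
ft_force: [-1.8, 2.6, 3.4]
width: 0.0397
```

```bash
python3 -m creep '[0,0,0,0,-0.26,0,0,0,0,-0.26,0,0,0,0,-0.26,0,0,0,0,-0.26,0,0,0,0,-0.26,0,0,0,0,-0.26,0,0,0.03,0,-0.26,0,0,0.06,0,-0.26,0,0,0.09,0,-0.26,0,0,0.12,0,-0.4,0,0,0.12,0,-0.5,0,0,0.12,0,-0.5]'
python3 - <<'E'
from h import *
im,K,T=snap("top","top7.png")
for r in lids(im,K,T,[(298,165,332,255)],.062,1): print("lid",r)
im,K,T=snap("side","side7.png")
for r in lids(im,K,T,[(285,190,375,215)],.062,3): print("sidelid",r)
E
```

```text
time_s: 33.83
position: [0.54, -0.2126, 0.3259]
eef_rot: [1.0, 0.01, 0.002, 0.0]
ft_force: [0.6, 0.1, -0.4]
width: 0.0635
sidelid (array([0.37  , 0.0146]), np.float64(86.5), [np.float64(0.015), np.float64(0.111)], array([372.1, 202. ]))
```

```bash
python3 - <<'E'
from h import *
a=cv2.imread("pics/top7.png")[180:250,290:360]; b=cv2.imread("pics/side7.png")[170:240,310:380]
cv2.imwrite("pics/c9.png",np.hstack([cv2.resize(a,(400,400),interpolation=cv2.INTER_CUBIC),cv2.resize(b,(400,400),interpolation=cv2.INTER_CUBIC)]))
for n in("top","side"):
    _,K,T=snap(n); print(n,proj((.437,.0388,.062),K,T))
E
```

```text
top [314.44935148 231.09986631]
side [351.15519113 206.93990854]
```

View pics/c9.png

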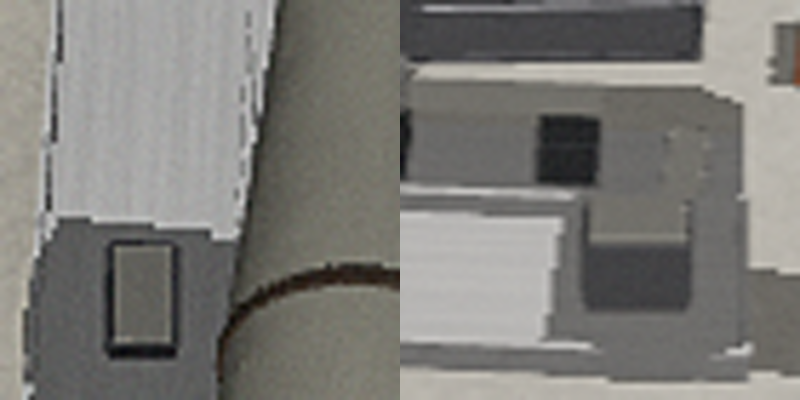

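The last box is where it was measured before, (314.8,231) in the top view.

```bash
python3 -m creep '[-0.015,0.035,0,0,-0.5,-0.03,0.07,0,0,-0.5,-0.045,0.105,0,0,-0.5,-0.06,0.14,0,0,-0.5,-0.075,0.175,0,0,-0.5,-0.09,0.21,0,0,-0.5,-0.103,0.245,0,0,-0.5,-0.103,0.2518,0,0,-0.5,-0.103,0.2518,0,0,-0.5,-0.103,0.2518,0,0,-0.5,-0.103,0.2518,-0.03,0,-0.5]'
python3 -m creep '[0,0,-0.03,0,-0.5,0,0,-0.06,0,-0.5,0,0,-0.08,0,-0.5,0,0,-0.088,0,-0.5,0,0,-0.088,0,-0.5,0,0,-0.088,0,-0.5]'
python3 -m creep '[0,0,0,0,1,0,0,0,0,1,0,0,0,0,1,0,0,0,0,1,0,0,0,0,1,0,0,0,0,1,0,0,0,0,1,0,0,0,0,1]'
```

```text
time_s: 34.95
position: [0.4393, 0.0395, 0.2974]
eef_rot: [1.0, 0.01, 0.006, -0.002]
ft_force: [1.7, -0.3, -0.6]
width: 0.0653
time_s: 35.45
position: [0.4374, 0.0387, 0.2058]
eef_rot: [1.0, 0.009, -0.0, 0.0]
ft_force: [0.2, -0.5, -0.3]
width: 0.0652
time_s: 36.12
position: [0.4369, 0.0395, 0.2064]
eef_rot: [1.0, 0.01, 0.0, -0.0]
ft_force: [-1.3, 1.3, 6.6]
width: 0.0396
```

Place at (0.455, -0.213): dx +0.018, dy -0.2518.

```bash
python3 -m creep '[0,0,0.03,0,1,0,0,0.06,0,1,0,0,0.09,0,1,0,0,0.12,0,1,0.003,-0.03,0.12,0,1,0.006,-0.07,0.12,0,1,0.01,-0.11,0.12,0,1,0.014,-0.15,0.12,0,1,0.018,-0.19,0.12,0,1,0.018,-0.23,0.12,0,1,0.018,-0.2518,0.12,0,1,0.018,-0.2518,0.12,0,1]'
python3 -m creep '[0,0,0,0,1,0,0,-0.03,0,1,0,0,-0.06,0,1,0,0,-0.085,0,1,0,0,-0.10,0,1,0,0,-0.11,0,1,0,0,-0.116,0,1,0,0,-0.120,0,1,0,0,-0.121,0,1,0,0,-0.122,0,1,0,0,-0.122,0,1]'
python3 -m creep '[0,0,0,0,-0.26,0,0,0,0,-0.26,0,0,0,0,-0.26,0,0,0,0,-0.26,0,0,0,0,-0.26,0,0,0,0,-0.26,0,0,0.03,0,-0.26,0,0,0.06,0,-0.26,0,0,0.09,0,-0.26,0,0,0.12,0,-0.4,0,0,0.12,0,-0.5,0,0,0.12,0,-0.5]'
python3 -m creep '[0,0.04,0.02,0,-0.5,0,0.08,0.04,0,-0.5,0,0.12,0.04,0,-0.5,0,0.16,0.04,0,-0.5,0,0.2,0.04,0,-0.5,0,0.24,0.04,0,-0.5,0,0.28,0.04,0,-0.5,0,0.32,0.04,0,-0.5,0,0.36,0.04,0,-0.5,0,0.4,0.04,0,-0.5,0,0.4,0.04,0,-0.5]'
python3 - <<'E'
from h import *
im,K,T=snap("top","top8.png"); im2,K2,T2=snap("side","side8.png")
for r in lids(im,K,T,[(375,165,445,245)],.061,-3): print("tote",r)
for r in lids(im2,K2,T2,[(285,120,360,182)],.061,0): print("side",r)
cv2.imwrite("pics/c10.png",np.hstack([cv2.resize(im[155:255,365:465],(400,400),interpolation=cv2.INTER_CUBIC),cv2.resize(im2[110:210,270:370],(400,400),interpolation=cv2.INTER_CUBIC)]))
E
```

```text
time_s: 37.12
position: [0.4543, -0.2158, 0.3248]
eef_rot: [1.0, 0.007, -0.001, 0.0]
ft_force: [0.4, 1.5, -1.6]
width: 0.0395
time_s: 38.03
position: [0.4546, -0.2117, 0.2053]
eef_rot: [1.0, 0.01, -0.0, -0.0]
ft_force: [-3.1, 3.3, 7.3]
width: 0.0395
time_s: 39.03
position: [0.455, -0.2126, 0.3256]
eef_rot: [1.0, 0.01, 0.002, 0.0]
ft_force: [-0.1, 0.1, -0.5]
width: 0.0633
time_s: 39.95
position: [0.455, 0.1928, 0.3624]
eef_rot: [1.0, 0.013, -0.0, 0.0]
ft_force: [0.2, -0.5, -0.1]
width: 0.0653
tote (array([ 0.4443, -0.3304]), np.float64(-2.0), [np.float64(0.029), np.float64(0.052)], array([431.5, 231. ]))
tote (array([ 0.4545, -0.2136]), np.float64(-1.1), [np.float64(0.029), np.float64(0.053)], array([394.5, 227.1]))
tote (array([ 0.5201, -0.3296]), np.float64(-0.8), [np.float64(0.031), np.float64(0.052)], array([430.5, 207.4]))
tote (array([ 0.5398, -0.2134]), np.float64(1.4), [np.float64(0.03), np.float64(0.052)], array([394. , 200.6]))
side (array([ 0.5403, -0.2102]), np.float64(0.3), [np.float64(0.031), np.float64(0.055)], array([320.5, 156.9]))
side (array([ 0.5266, -0.3281]), np.float64(0.2), [np.float64(0.03), np.float64(0.039)], array([325., 137.]))
side (array([ 0.5379, -0.4045]), np.float64(-89.4), [np.float64(0.068), np.float64(0.075)], array([322.5, 125.2]))
side (array([ 0.6553, -0.3743]), np.float64(-85.0), [np.float64(0.056), np.float64(0.136)], array([291.7, 130. ]))
```

View pics/c10.png

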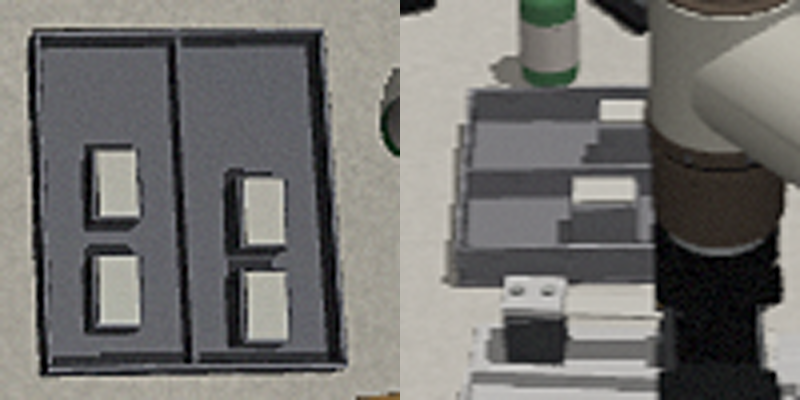

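View pics/top8.png

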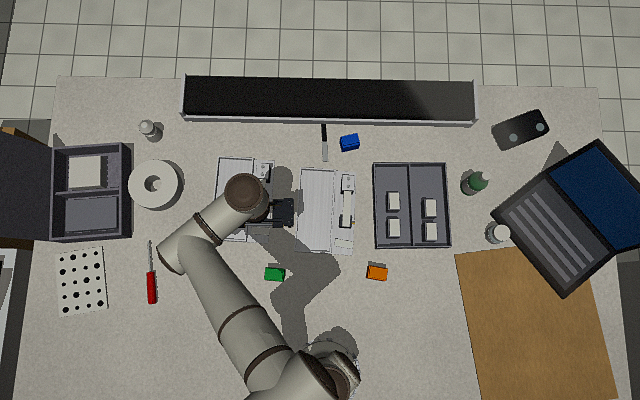

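All four boxes stand upright in the tote, two in each compartment: left at (394,201) and (394,227), right at (430,207) and (431,231) in the top view. The trays are empty where visible, the other things are where they were, and the arm is clear.

```bash
python3 -c "
from cell import ctrl
print(ctrl.job_done())"
```

```text
the job is handed in; nothing more can be done
None
```

I pressed both strips to their stops, pressed all four lids home and sorted the boxes into the tote. The job was handed in at about 40 s and gave no verdict.

- **Strips:** The station in the middle is stiffer. It read 5.6 and 9.7 N where the left station read 2.1 and 4.5 N at about the same depths. Both strips met a clear stop: I pressed to 28 N on the middle one and 17 N on the left one. Afterwards neither brass plunger top was visible in the side view. I have no exact plunger reading.
- **Lids:** There were two boxes per station, four in all. Each lid stopped hard at 62–63 mm above the table, the height of a fully pressed lid, under 15–29 N.
- **Placing:** The middle station's two boxes are in the left compartment and the left station's two are in the right one. The last top view puts all four lid centres within about 1 mm of where I released them. They stand upright and clear of the walls and divider.
- **Knocked box:** One of the left station's boxes was shoved about 29 mm during the run. I measured it again and picked it up from its new place.
- **Checks that disagreed or fell short:**
  - The two cameras differed by up to 4 mm in y on the lids.
  - My fit of the tote outline was off by 3–5 mm at the corners.
  - In the last side view the arm hid the two boxes nearest the robot, so I checked those only from above.
  - In the last top view the arm hid part of the left station, including its spare strip, which I last saw in place before the final picks.

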